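Fetch the diffuser's cover from the bedside box and seat it by its key

TASK

Get the aroma diffuser ready for the night: swing the wooden box's lid open past its balance point so that it stays open by itself, lift the diffuser's cover out by its knob, and put it on the diffuser, turning it until its key drops into the collar's notch and it sits fully home, level and released. Leave the box open and everything else as it stands.

Things in the scene. Friction and masses are not known exactly. Their poses are not given: they have to be found in the camera images.
- box: Wooden box, 160 (x) x 220 (y) x 72 mm tall, walls and floor 8 mm, does not move. Origin: centre of its underside; its x axis points from the front (knob side, towards the robot) to the hinge side, z up. Cover and tin lie on its floor side by side along its y axis, either way round.
- box_lid (a joint): Angle of the box lid: 0 shut, 1.9 rad (109 degrees) fully open against its stop. The lid (160 x 220 x 8 mm, 0.2 kg with knob) is hinged along the box's far top edge. Below about 1.5 rad it falls shut, beyond that it falls open to the stop and stays.
- lid_knob (a point): Centre of the brass knob's head on the lid, the point to grip: head 28 mm across and 16 mm high, 35 mm above the lid's upper face, on a 12 mm stem, 28 mm from the lid's front edge, midway along y. Seen from the hinge with the lid shut it is 132 mm towards the front and 43 mm up; it moves on an arc about lid_hinge as the lid opens. Gripped from two sides along the hinge axis, the knob can turn between the pads, so the gripper may keep pointing down through the whole swing.
- lid_hinge (a point): Middle of the lid's hinge line (which runs along the box's y axis), at the lid's underside, 72.5 mm above the table.
- cover: White cover of the diffuser, 0.1 to 0.2 kg, 56 mm tall, standing upright in the box. Origin: centre of its underside; z up. From below: spigot 66 mm across from z = 0 to 14 mm (its foot chamfered), disc 88 mm across from 14 to 22 mm, round upright wooden knob 22 mm across from 22 to 56 mm. The key is a red block 10 mm wide under the disc on the +x side, 31 to 41 mm from the axis, z = 5 to 14 mm; a red mark on the disc's top lies above it. Grip the knob at about z = 45 mm.
- diffuser: White round aroma diffuser, does not move; 114 mm across and 70 mm tall, with a grey collar on top from z = 70 to 90 mm (bore 71 mm, outside 90 mm). Origin: centre of its underside, z up, x as the world's. The collar has one notch, a slot 13.5 mm wide through its wall, whose direction is not given: it lies anywhere within 0.7 rad (40 degrees) either side of the diffuser's +x. The collar is very stiff and does not turn.
- rim (a point): Centre of the collar's bore at its upper face, 90 mm above the table. With the key resting on the collar the cover's origin is 5 mm below this point; fully home (disc on the collar, key in the notch) 14 mm below it.
- tin: Small round aluminium tin, 48 mm across, 28 mm tall, inside the box beside the cover; leave it there. Origin: centre of its underside. Bystander.
- cream: Amber glass cream jar, 40 mm across, 50 mm tall, standing between box and diffuser. Origin: centre of its underside. Bystander.
- remote: Black remote control, 140 x 40 x 16 mm, lying near the robot. Origin: centre of its underside. Bystander.
- mug: Blue mug, 80 mm across, 90 mm tall, at the back. Origin: centre of its underside. Bystander.
- lamp: Glowing globe night lamp, 110 mm across, 115 mm tall, at the back. Origin: centre of its underside. Bystander.
- clock: Blue alarm clock, 50 x 90 x 65 mm, at the back. Origin: centre of its underside. Bystander.
- book: Yellow paperback, 130 x 200 x 32 mm, lying on the robot's right. Origin: centre of its underside. Bystander.
- glasses_case: Green spectacles case, 65 x 160 x 40 mm, on the robot's left. Origin: centre of its underside. Bystander.
Not all that is in view belongs to the job. Leave any red look-alike of the diffuser alone.

How it is judged (in metres and radians):
On the way, in this order (a step that is already met when the one before it is completed fails the run):
1. the box lid stands open by itself, touched by nothing (value of joint box_lid above 1.7 rad and contact force between box_lid and anything else below 0.2 N), for 0.3 s.
2. the cover has been lifted clear of the box, lid still open (value of joint box_lid above 1.7 rad and height (world z) of cover above 0.085 m), for 0.1 s.
3. the cover sits fully home on the diffuser (horizontal distance between cover and rim below 0.006 m and z of cover in the frame of rim between -0.018 and -0.0115 m and angle between cover's own z axis and vertical below 0.06 rad), for 0.2 s.
At the end, for the whole second after the job is handed in: The cover rests on the diffuser with its key in the notch: origin 11.5 to 18 mm below the rim point (home is 14), within 6 mm of its axis, tilted less than 0.06 rad, at rest and released; the box lid stands open beyond 1.7 rad (all of step 3 and value of joint box_lid above 1.7 rad and linear speed of cover below 0.02 m/s and contact force between the fingers and cover below 0.1 N); the robot touches nothing.
It fails at once if something else on the table or in the box is moved more than 40 mm (distance of any of tin, cream, remote, mug, lamp, clock, book, glasses_case from where it was at the start of the episode above 0.04 m).
It fails at once if the cream jar, mug or lamp is tipped over (angle between any of cream, mug, lamp's own z axis and vertical above 0.5 rad).
It also fails if it takes over 72 s, if anything falls off the work surface, if the arm or the gripper's body presses on something with over 40 N, if the wrist force passes 120 N, or if a joint passes its speed limit or range.

ROBOT

A 6-joint arm with a two-finger parallel gripper is mounted at the origin on the work surface. World frame = base frame: x ahead of the robot, y to its left, z up, the work surface at z = 0. Lengths are in mm, angles in rad, forces in N, time in s.
With the tool pointing down it reaches from about 275 to 750 mm from the base axis. Payload 10.2 kg.
Tool frame: the origin (TCP) lies at the very end of the fingers, on their centre line; the grasp point (between the pads) lies 19 mm behind it; z points along the fingers, y is the line along which they close (so a half turn about z gives the same grasp; the last joint's range is limited). The gripper opens to 85 mm and grips with 20 to 120 N. Pads are 22 mm wide; open, the fingers measure 114 mm over their backs; the gripper's body (76 mm by 85 mm) begins 54 mm behind the grasp point. The pads swing forward as they close: fully open they stand 13 mm farther back than shut.
Start: joints at [-0.223, 0.313, 1.498, -0, 1.331, -0.223], TCP at [525.006, -0.013, 231.294] pointing down, gripper open.
Joint ranges: [-2.94, 2.94], [-0.97, 2.17], [0.19, 2.56], [-1.23, 4.37], [0.02, 3.11], [-2.88, 2.88]. Speed limits (rad/s): [2.39, 2.39, 3.01, 3.14, 3.14, 3.14].

INTERFACE

Orientations are given as a rotation vector (axis times angle).
In Python, from workcell import read_state, read_camera, camera_model, finish_job gives the robot as it stands.
- The arm moves only by the tool move_arm, never from a script. Its argument "targets" is a list of rows, each a list of 6 numbers: the shift along the tool's x, y, z in units of 30 mm (1.0 is 30 mm), then the turn, a rotation vector about the tool's x, y, z in degrees. In form: [[tx, ty, tz, ax, ay, az], ...]. A call has exactly 8 rows; each row is the pose to reach, as a shift and turn from the pose commanded when the call began, along the tool's axes at that moment; what a row does not reach only later rows make up. A row lasts 1/8 s, in which the tool goes at most 62.5 mm and 10.7 degrees, less where a joint would pass 70% of its speed; a pose out of reach is approached as far as the arm can. A call with a gripper value outside its range is refused whole. "hand" is the closure, from 0 (fully open) to 1 (shut), set as the call begins (left out, the last holds). The fingers move at their own pace and stop on an object; the grip force is fixed at half the most. Time passes only in rows, so rows that repeat a pose let the fingers close, or fill a call up. It gives the time, the measured TCP pose, the force, the opening and the grip force at its end, in the units of the state.
- read_state(): the state, without advancing time (a new reading comes with each control period).
- read_camera(name): name is "scene" or "side" or "wrist"; returns the picture (480x640x3 uint8, red, green, blue); there is no depth.
- camera_model(name): a dict with "intrinsics" (3x3 intrinsics, pixels), "camera_from_world" (4x4, takes a point from world to camera coordinates). Camera axes: x right, y up, looking along -z (the intrinsics and any distortion apply to the point x, -y, -z); pixel columns grow to the right and rows downward; lengths in mm; the calibration is good to about 2 mm. A picture is of the moment at which its call begins: read the wrist's pose just before it. camera_model takes no time and is no camera call; for the wrist camera it gives the pose at the moment of the call.
- finish_job(): hands the job in; it is judged then, once.
The state is a dict: "time": time; "joints": joint angles; "joint_velocities": joint speeds; "joint_efforts": joint torques, N m; "tool_pos": TCP position; "eef_rot": TCP orientation; "contact_force": force on the tool from outside, world axes, zero at the start; "moment": the same for the moment, N m; "finger_gap": opening from 0.0 (shut) to 1.0 (fully open); "finger_force": force on a finger pad.
Only numpy, scipy, OpenCV 4.12 (cv2) and the standard library are available. Lean on these libraries where they do the work, as an engineer would, in place of code of your own. Each camera call takes 0.05 s, during which the arm holds its last target. There are 200 camera calls.

## Working session

There is one attempt and no reset: what is moved stays moved. The work goes in short steps, Python scripts to look and compute and a tool call to move; the robot and the scene stay as the last step left them, time stands still between calls to the robot, and variables do not carry over. Pictures are saved under pics/ and viewed, at most 10 in all, crops included, and the job is handed in when it is done.

Besides the shell and the picture viewer there is one more tool, called after "Request:" in YAML: its name, and indented under it one key for each argument. move_arm: Moves the arm, as the interface text tells. Its arguments: {"type":"object","properties":{"targets":{"type":"array","items":{"type":"array","items":{"type":"number"}}},"hand":{"type":"number"}},"required":["targets"]}

```bash
mkdir -p pics; ls
cat > h.py <<'E'
import numpy as np, cv2
from workcell import *
def snap(n,f=None):
    m=camera_model(n); im=np.array(read_camera(n)); 
    if f: cv2.imwrite('pics/'+f,im[:,:,::-1])
    return im,m
def ray(m,u,v):
    K=np.array(m['intrinsics']);T=np.array(m['camera_from_world'])
    d=np.linalg.inv(K)@[u,v,1]; d=np.array([d[0],-d[1],-d[2]])
    R=T[:3,:3]; return -R.T@T[:3,3], R.T@d
def onz(m,u,v,z):
    o,d=ray(m,u,v); return o+d*(z-o[2])/d[2]
def proj(m,p):
    K=np.array(m['intrinsics']);T=np.array(m['camera_from_world'])
    c=T[:3,:3]@p+T[:3,3]; q=K@[c[0],-c[1],-c[2]]; return q[:2]/q[2]
E
python3 - <<'E'
from h import *
a,m=snap('scene','s1.png'); b,m2=snap('side','d1.png')
print(m,m2); print(read_state())
E
```

```text
pics
{'intrinsics': array([[565.65933029,   0.        , 324.58695829],
       [  0.        , 565.65933029, 238.8921511 ],
       [  0.        ,   0.        ,   1.        ]]), 'camera_from_world': array([[-2.62850460e-01,  9.64836097e-01, -9.70622361e-04,
         1.70282769e+02],
       [-6.06232395e-01, -1.64373212e-01,  7.78115499e-01,
         2.48058284e+02],
       [ 7.50594377e-01,  2.05116440e-01,  6.28120472e-01,
        -1.75663138e+03],
       [ 0.00000000e+00,  0.00000000e+00,  0.00000000e+00,
         1.00000000e+00]])} {'intrinsics': array([[616.67723016,   0.        , 312.88184371],
       [  0.        , 616.67723016, 237.28346157],
       [  0.        ,   0.        ,   1.        ]]), 'camera_from_world': array([[ 7.45053277e-01, -6.66981777e-01,  5.56091043e-03,
        -4.12204327e+02],
       [ 4.69262142e-01,  5.30078606e-01,  7.06264620e-01,
        -3.04763500e+02],
       [-4.74013351e-01, -5.23595245e-01,  7.07926100e-01,
        -1.24406090e+03],
       [ 0.00000000e+00,  0.00000000e+00,  0.00000000e+00,
         1.00000000e+00]])}
{'time': 0.1, 'joints': array([-2.23419214e-01,  3.13404959e-01,  1.49835304e+00, -1.25074524e-05,
        1.33101152e+00, -2.23413036e-01]), 'joint_velocities': array([-9.80982638e-04, -2.56343136e-03, -2.55176560e-03, -1.20102195e-03,
        1.58634401e-04,  5.48968200e-05]), 'joint_efforts': array([ 2.30574413e-03, -4.12899542e+01, -2.60142785e+01, -1.81123951e-04,
        3.02137116e-03,  1.15447833e-05]), 'tool_pos': array([5.24769981e+02, 2.68289847e-02, 2.30789762e+02]), 'eef_rot': array([-2.22074531e+00, -2.22073820e+00,  1.00088924e-03]), 'contact_force': array([0.07034069, 0.05064833, 0.4608754 ]), 'moment': array([0.03996472, 0.00685704, 0.00077227]), 'finger_force': 0.0, 'finger_gap': 1.0039743956578988}
```

View pics/s1.png

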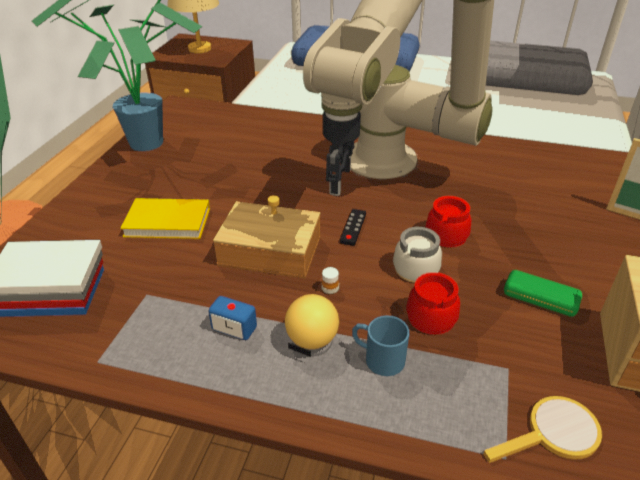

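View pics/d1.png

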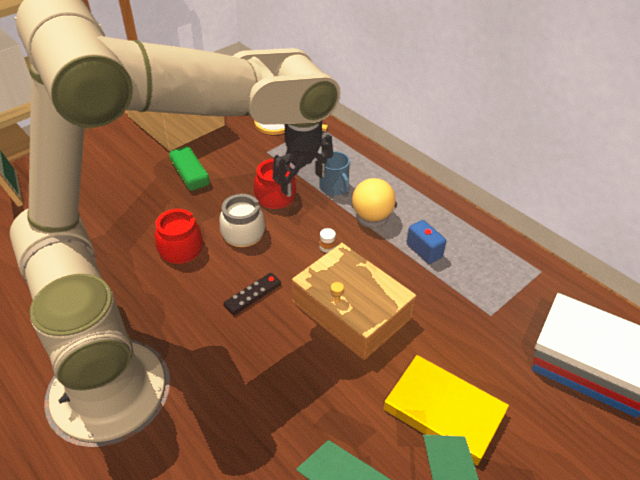

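Three jar-like things could be the diffuser: red at scene (449,220), red at (433,303), and white with a grey collar at (418,252). The white one fits, and the side view shows it at (242,220). The lid knob is at scene (273,202) and side (337,289). I'll confirm both in one enlarged crop.

Run:
```python
from h import *
a=cv2.imread('pics/s1.png'); b=cv2.imread('pics/d1.png')
c=np.hstack([cv2.resize(a[185:285,205:335],None,fx=3,fy=3,interpolation=2),cv2.resize(a[215:290,380:480],(400,300),interpolation=2)])
d=np.hstack([cv2.resize(b[240:360,285:420],(338,300),interpolation=2),cv2.resize(b[185:255,205:275],(300,300),interpolation=2)])
o=np.zeros((600,790,3),np.uint8); o[:300,:c.shape[1]]=c[:,:790]; o[300:,:d.shape[1]]=d
cv2.imwrite('pics/c1.png',o)
m,m2=camera_model('scene'),camera_model('side')
for p,q in [((273,201),(337,288))]:
    o1,d1=ray(m,*p);o2,d2=ray(m2,*q)
    t=np.linalg.lstsq(np.c_[d1,-d2],o2-o1,rcond=None)[0]; print(o1+d1*t[0],o2+d2*t[1])
print('rim',onz(m,419,241,90),onz(m2,242,209,90))
```

```text
[ 455.85229533 -182.5033175   116.50340827] [ 456.03047194 -182.81154041  116.42880138]
rim [483.80475493 180.28941885  90.        ] [471.62433639 166.52683718  90.        ]
```

View pics/c1.png

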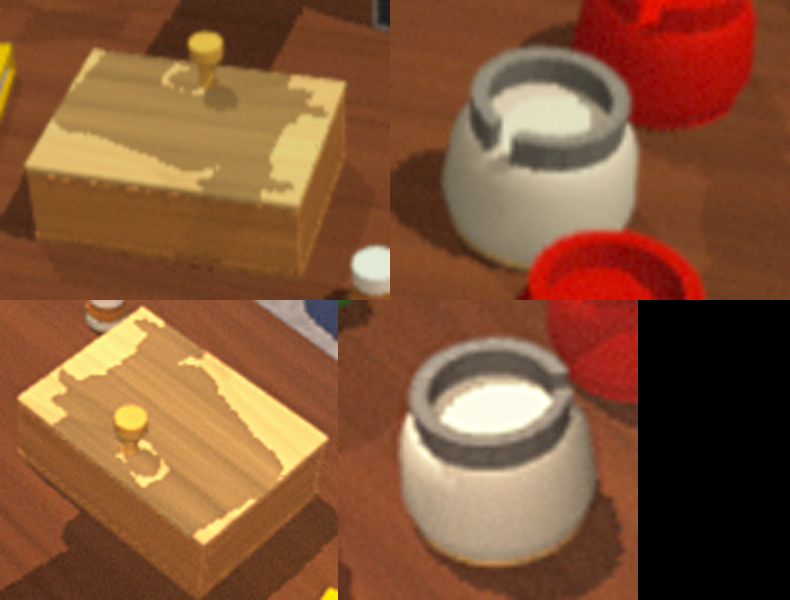

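The crop confirms the white diffuser. Its notch shows at scene (409,248) and side (258,203). The lid corners and the knob on its stem are clear too.

Run:
```python
from h import *
m,m2=camera_model('scene'),camera_model('side')
for p in [(97,50),(347,82),(298,205),(30,168)]: print('s',onz(m,p[0]/3+205,p[1]/3+185,80.5)[:2].round(1))
for p in [(145,8),(327,138),(202,245),(18,100)]: print('d',onz(m2,p[0]/2.5+285,p[1]/2.5+240,80.5)[:2].round(1))
print('rim',onz(m,420,238.3,90),onz(m2,240.5,206.7,90)); print('notch',onz(m,408.7,248,90),onz(m2,258,203,90))
```

```text
s [ 434.4 -288.1]
s [423.1 -71.2]
s [584.  -64.8]
s [ 596.  -278.2]
d [581.1 -72.5]
d [ 589.9 -287.7]
d [ 431. -295.]
d [420.4 -80.2]
rim [473.32010172 181.15961292  90.        ] [473.90942431 175.53814718  90.        ]
notch [514.98674763 161.24539501  90.        ] [514.03814771 157.98784041  90.        ]
```

Request:
move_arm:
  targets:
    - [-0.75,-0.3,0,0,0,10.5]
    - [-1.5,-0.6,0,0,0,21]
    - [-2.25,-0.9,0,0,0,31.5]
    - [-3,-1.2,0,0,0,42]
    - [-3.75,-1.5,0,0,0,52.5]
    - [-4.5,-1.8,0,0,0,63]
    - [-5.3,-2.05,0,0,0,73.5]
    - [-6.08,-2.3,0,0,0,84]
  hand: 0

```text
time: 1.1
tool_pos: [455.6, -183.1, 231.0]
eef_rot: [-3.137, -0.155, 0.001]
contact_force: [0.4, -0.6, 0.5]
finger_gap: 0.999
finger_force: 0.0
```

Request:
move_arm:
  targets:
    - [0,0,0.6,0,0,1]
    - [0,0,1.3,0,0,2]
    - [0,0,2.0,0,0,3]
    - [0,0,2.7,0,0,3.2]
    - [0,0,3.4,0,0,3.2]
    - [0,0,4.0,0,0,3.2]
    - [0,0,4.5,0,0,3.2]
    - [0,0,4.5,0,0,3.2]

```text
time: 2.1
tool_pos: [455.6, -182.1, 95.4]
eef_rot: [-3.139, -0.077, 0.003]
contact_force: [0.2, 0.2, -0.5]
finger_gap: 0.998
finger_force: 0.0
```

Request:
move_arm:
  targets:
    - [0,0,0,0,0,0]
    - [0,0,0,0,0,0]
    - [0,0,0,0,0,0]
    - [0,0,0,0,0,0]
    - [0,0,0,0,0,0]
    - [0,0,0,0,0,0]
    - [0,0,0,0,0,0]
    - [0,0,0,0,0,0]
  hand: 1

```text
time: 3.1
tool_pos: [456.2, -182.9, 96.9]
eef_rot: [3.139, 0.077, 0.001]
contact_force: [-2.4, -2.0, 5.9]
finger_gap: 0.303
finger_force: 58.8
```

Run:
```python
from h import *
s=read_state(); R=cv2.Rodrigues(np.array(s['eef_rot']))[0]; print(s['tool_pos'],R.round(3).tolist(),s['joints'].round(2))
# lid swing: waypoints in tool axes / 30 mm
def k(t): return np.array([-132*np.cos(t)+43*np.sin(t),132*np.sin(t)+43*np.cos(t)])
e=np.array([np.cos(.048),np.sin(.048),0])
for t in np.linspace(0,1.82,25):
    d=k(t)-k(0); w=e*d[0]+[0,0,d[1]]; print(round(t,3),(R.T@w/30).round(2))
```

```text
[ 456.16957642 -182.8793243    96.9074598 ] [[0.999, 0.049, 0.001], [0.049, -0.999, -0.001], [0.001, 0.001, -1.0]] [-0.62  0.4   1.77 -0.    0.98  0.9 ]
0.0 [0. 0. 0.]
0.076 [ 0.12  0.   -0.33]
0.152 [ 0.27  0.   -0.65]
0.228 [ 0.44  0.   -0.96]
0.303 [ 0.63  0.   -1.25]
0.379 [ 0.84  0.   -1.53]
0.455 [ 1.08  0.   -1.79]
0.531 [ 1.33  0.   -2.03]
0.607 [ 1.6   0.   -2.25]
0.682 [ 1.89  0.   -2.45]
0.758 [ 2.19  0.01 -2.63]
0.834 [ 2.51  0.01 -2.79]
0.91 [ 2.83  0.01 -2.92]
0.986 [ 3.17  0.01 -3.02]
1.062 [ 3.51  0.01 -3.11]
1.138 [ 3.86  0.01 -3.16]
1.213 [ 4.21  0.01 -3.19]
1.289 [ 4.56  0.01 -3.19]
1.365 [ 4.91  0.01 -3.16]
1.441 [ 5.25  0.01 -3.11]
1.517 [ 5.6   0.01 -3.03]
1.592 [ 5.93  0.01 -2.93]
1.668 [ 6.26  0.01 -2.8 ]
1.744 [ 6.57  0.01 -2.65]
1.82 [ 6.88  0.01 -2.47]
```

Gripped at 0.303 × 85 ≈ 26 mm, which matches the 28 mm knob head. Now the swing, in three calls, each relative to the pose where it starts.

Request:
move_arm:
  targets:
    - [0.12,0,-0.33,0,0,0]
    - [0.27,0,-0.65,0,0,0]
    - [0.44,0,-0.96,0,0,0]
    - [0.63,0,-1.25,0,0,0]
    - [0.84,0,-1.53,0,0,0]
    - [1.08,0,-1.79,0,0,0]
    - [1.33,0,-2.03,0,0,0]
    - [1.6,0,-2.25,0,0,0]

```text
time: 4.1
tool_pos: [503.7, -180.4, 164.1]
eef_rot: [3.14, 0.077, -0.003]
contact_force: [-1.8, -6.4, -3.5]
finger_gap: 0.303
finger_force: 59.3
```

Request:
move_arm:
  targets:
    - [0.29,0,-0.2,0,0,0]
    - [0.59,0,-0.38,0,0,0]
    - [0.91,0,-0.54,0,0,0]
    - [1.23,0,-0.67,0,0,0]
    - [1.57,0,-0.77,0,0,0]
    - [1.91,0,-0.86,0,0,0]
    - [2.26,0,-0.91,0,0,0]
    - [2.61,0,-0.94,0,0,0]

```text
time: 5.1
tool_pos: [582.3, -176.6, 192.9]
eef_rot: [3.14, 0.076, -0.001]
contact_force: [-2.9, -4.3, 3.8]
finger_gap: 0.299
finger_force: 60.1
```

Request:
move_arm:
  targets:
    - [0.35,0,0.0,0,0,0]
    - [0.7,0,0.03,0,0,0]
    - [1.04,0,0.08,0,0,0]
    - [1.39,0,0.16,0,0,0]
    - [1.72,0,0.26,0,0,0]
    - [2.05,0,0.39,0,0,0]
    - [2.3,0,0.5,0,0,0]
    - [2.45,0,0.58,0,0,0]

```text
time: 6.1
tool_pos: [656.6, -172.9, 175.8]
eef_rot: [3.139, 0.077, 0.004]
contact_force: [1.4, -3.9, 6.0]
finger_gap: 0.303
finger_force: 61.0
```

Request:
move_arm:
  targets:
    - [0,0,0,0,0,0]
    - [0,0,0,0,0,0]
    - [0,0,0,0,0,0]
    - [0,0,0,0,0,0]
    - [0,0,0,0,0,0]
    - [0,0,0,0,0,0]
    - [0,0,-0.5,0,0,0]
    - [0,0,-1,0,0,0]
  hand: 0

```text
time: 7.1
tool_pos: [655.7, -172.8, 206.2]
eef_rot: [3.14, 0.077, 0.001]
contact_force: [-0.5, 0.9, 0.5]
finger_gap: 1.0
finger_force: 0.1
```

Request:
move_arm:
  targets:
    - [0,0,-0.7,0,0,0]
    - [0,0,-1.4,0,0,0]
    - [0,0,-2.1,0,0,0]
    - [-0.8,0,-2.8,0,0,0]
    - [-1.8,0,-3.3,0,0,0]
    - [-2.9,0,-3.4,0,0,0]
    - [-4,0,-3.4,0,0,0]
    - [-5,0,-3.4,0,0,0]

```text
time: 8.1
tool_pos: [504.6, -180.0, 308.1]
eef_rot: [3.139, 0.077, 0.002]
contact_force: [0.5, -0.7, 0.8]
finger_gap: 1.005
finger_force: 0.0
```

Run:
```python
from h import *
print(read_state()['tool_pos'])
a,m=snap('scene','s2.png'); w,mw=snap('wrist','w2.png'); sd,ms=snap('side','d2.png')
np.save('w2.npy',np.array([mw['intrinsics'].tolist(),mw['camera_from_world'][:3,:3].tolist()])); np.save('w2T.npy',mw['camera_from_world'])
print(mw)
o=np.hstack([w[::1,::1],]); 
a2=cv2.resize(a[150:300,180:340],(320,300)); 
o=np.zeros((480,800,3),np.uint8); o[:,:]=0; o[:480,:480]=w[:, 80:560]; o[:300,480:]=a2; 
cv2.imwrite('pics/c2.png',o[:,:,::-1])
```

```text
[ 504.64833762 -180.00527126  308.07652517]
{'intrinsics': array([[362.24808433,   0.        , 316.84109074],
       [  0.        , 362.24808433, 239.28217706],
       [  0.        ,   0.        ,   1.        ]]), 'camera_from_world': array([[ 4.97543354e-02, -9.98757473e-01,  2.83145445e-03,
        -2.05740662e+02],
       [ 9.59442757e-01,  4.70078238e-02, -2.77956581e-01,
        -4.16350177e+02],
       [ 2.77478112e-01,  1.65461634e-02,  9.60589466e-01,
        -5.89081723e+02],
       [ 0.00000000e+00,  0.00000000e+00,  0.00000000e+00,
         1.00000000e+00]])}
```

View pics/c2.png

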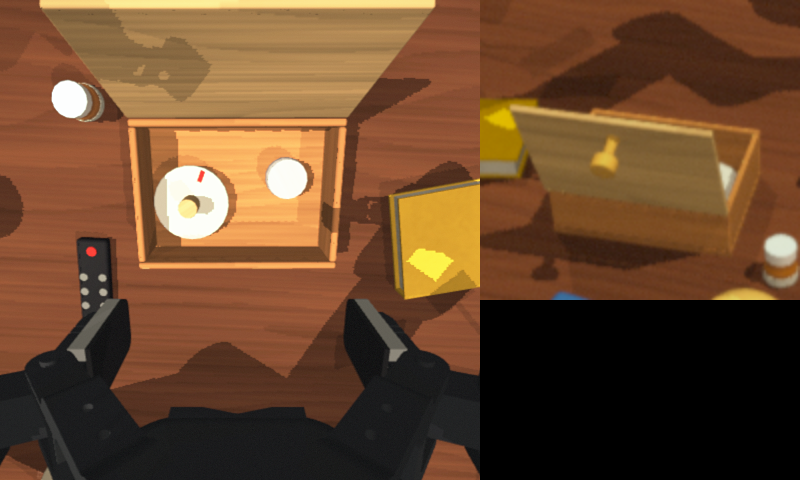

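The lid stands open. The cover's disc is at wrist (273,202), its knob top at (268,207) and its red mark at (281,176). The tin is at (367,178).

Run:
```python
from h import *
w=cv2.imread('pics/w2.png'); m={'intrinsics':np.load('w2.npy')[0],'camera_from_world':np.load('w2T.npy')}
hsv=cv2.cvtColor(w,cv2.COLOR_BGR2HSV); H,S,V=cv2.split(hsv)
roi=np.zeros(H.shape,bool); roi[150:250,225:320]=1
red=roi&((H<6)|(H>174))&(S>180)&(V>150)&(np.hypot(*(np.indices(H.shape)-np.array([202,273])[:,None,None]))<36)
ys,xs=np.nonzero(red); print('red',xs.mean(),ys.mean(),len(xs)); r=onz(m,xs.mean(),ys.mean(),30)
wh=(roi&(S<60)&(V>110)).astype(np.uint8)
c=max(cv2.findContours(wh,0,1)[0],key=cv2.contourArea); e=cv2.fitEllipse(cv2.convexHull(c)); print(e)
d=onz(m,*e[0],30); print('disc',d,'diam',[np.linalg.norm(onz(m,e[0][0]+s,e[0][1],30)-d)*2 for s in [e[1][0]/2]])
kn=roi&(S>70)&(H>12)&(H<32)&(np.hypot(*(np.indices(H.shape)-np.array([207,268])[:,None,None]))<14)
ys,xs=np.nonzero(kn); print('knob',xs.mean(),ys.mean(),len(xs), onz(m,xs.mean(),ys.mean(),62))
print('red',r,'key ang',np.arctan2(*(r-d)[[1,0]]), np.linalg.norm(r-d))
for p in [(130+80,120),(347+80,120),(336+80,267),(140+80,267)]: print(onz(m,*p,72))
print('tin',onz(m,367,178,36))
```

```text
red 280.6333333333333 175.76666666666668 30
((271.0582580566406, 201.76068115234375), (72.08502960205078, 74.5140380859375), 133.23043823242188)
disc [ 494.77783345 -127.47249637   30.        ] diam [np.float64(84.58265340375324)]
knob 268.944 206.08533333333332 375 [ 495.86887804 -128.9495912    62.        ]
red [ 525.55830349 -138.02633858   30.        ] key ang -0.33031300074164355 32.539528599177494
[581.70947642 -70.59953113  72.        ]
[ 592.46059433 -285.96778896   72.        ]
[ 437.06253158 -294.61310884   72.        ]
[426.43915281 -76.71660366  72.        ]
tin [ 528.57460286 -236.64686801   36.        ]
```

Request:
move_arm:
  targets:
    - [-0.03,-0.2,0.4,0,0,-10.5]
    - [-0.06,-0.4,0.8,0,0,-21]
    - [-0.09,-0.6,1.2,0,0,-31.5]
    - [-0.12,-0.9,1.6,0,0,-42]
    - [-0.15,-1.1,2.1,0,0,-52.5]
    - [-0.18,-1.4,2.6,0,0,-63]
    - [-0.2,-1.6,3.1,0,0,-73.5]
    - [-0.22,-1.72,3.6,0,0,-84]
  hand: 0.4

```text
time: 9.25
tool_pos: [497.6, -128.5, 198.7]
eef_rot: [2.275, 2.165, 0.001]
contact_force: [0.0, -0.8, -0.2]
finger_gap: 0.599
finger_force: 0.0
```

Request:
move_arm:
  targets:
    - [0,0,0.4,0,0,-3]
    - [0,0,0.8,0,0,-6]
    - [0,0,1.2,0,0,-6]
    - [0,0,1.2,0,0,-6]
    - [0,0,1.2,0,0,-6]
    - [0,0,1.2,0,0,-6]
    - [0,0,1.2,0,0,-6]
    - [0,0,1.2,0,0,-6]

```text
time: 10.25
tool_pos: [496.7, -128.8, 162.7]
eef_rot: [2.166, 2.275, 0.0]
contact_force: [-0.0, -0.7, -0.8]
finger_gap: 0.601
finger_force: 0.0
```

Run:
```python
from h import *
s=read_state(); R=cv2.Rodrigues(np.array(s['eef_rot']))[0]; print(s['tool_pos'],R.round(3).tolist(),s['joints'].round(2),s['finger_gap'])
w,m=snap('wrist','w3.png')
hsv=cv2.cvtColor(w,cv2.COLOR_RGB2HSV); H,S,V=cv2.split(hsv)
print(proj(m,np.array([495.7,-128.7,62])),proj(m,np.array([525,-138,30])))
red=((H<6)|(H>174))&(S>180)&(V>150); n,l,st,c=cv2.connectedComponentsWithStats(red.astype(np.uint8))
for i in range(1,n):
    if st[i,4]>15: print('red',c[i],st[i,4],onz(m,*c[i],30))
```

```text
[ 496.67406615 -128.7996795   162.73911798] [[-0.049, 0.999, 0.0], [0.999, 0.049, -0.0], [-0.0, 0.0, -1.0]] [-0.48  0.35  1.63  0.    1.16 -0.53] 0.6006294110196099
[315.09749973 239.37860777] [351.68803441 241.11399274]
red [223.5645933   45.45454545] 209 [426.74432301  -3.23368339  30.        ]
red [352.47368421 240.63157895] 76 [ 525.5900332  -137.57166753   30.        ]
```

View pics/w3.png

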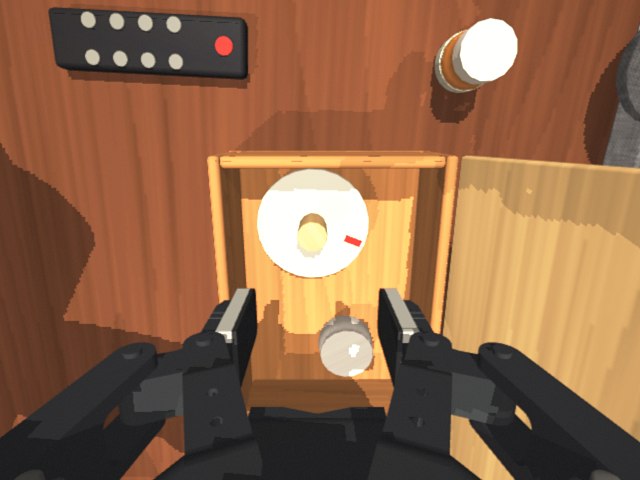

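The wrist picture shows the cover's disc at (313,222), its knob top at (313,235) and its mark at (352,241). The tin is clear at (346,346).

Run:
```python
from h import *
m=camera_model('wrist')
for p,z in [((313,222.5),30),((258,222),30),((368.5,222),30),((313,169),30),((313,277),30),((313,235),64),((352.5,240.6),30)]: print(onz(m,*p,z).round(1))
```

```text
[ 493.7 -124.4   30. ]
[ 450.8 -126.2   30. ]
[ 536.9 -121.8   30. ]
[491.7 -83.3  30. ]
[ 495.8 -170.    30. ]
[ 494.1 -125.    64. ]
[ 525.6 -137.5   30. ]
```

Request:
move_arm:
  targets:
    - [0.08,-0.08,0.6,0,0,0]
    - [0.08,-0.08,1.3,0,0,0]
    - [0.08,-0.08,2.0,0,0,0]
    - [0.08,-0.08,2.7,0,0,0]
    - [0.08,-0.08,3.3,0,0,0]
    - [0.08,-0.08,3.8,0,0,0]
    - [0.08,-0.08,4.18,0,0,0]
    - [0.08,-0.08,4.18,0,0,0]

```text
time: 11.3
tool_pos: [493.9, -126.3, 36.6]
eef_rot: [-2.166, -2.274, 0.001]
contact_force: [-0.6, 0.3, -0.5]
finger_gap: 0.598
finger_force: 0.0
```

Request:
move_arm:
  targets:
    - [0,0,0,0,0,0]
    - [0,0,0,0,0,0]
    - [0,0,0,0,0,0]
    - [0,0,0,0,0,0]
    - [0,0,0,0,0,0]
    - [0,0,0,0,0,0]
    - [0,0,0,0,0,0]
    - [0,0,0,0,0,0]
  hand: 1

```text
time: 12.3
tool_pos: [494.6, -126.7, 38.0]
eef_rot: [2.166, 2.274, 0.001]
contact_force: [-0.7, 0.5, 6.4]
finger_gap: 0.236
finger_force: 58.7
```

Request:
move_arm:
  targets:
    - [0,0,-0.3,0,0,0]
    - [0,0,-0.8,0,0,0]
    - [0,0,-1.6,0,0,0]
    - [0,0,-2.5,0,0,0]
    - [0,0,-3.5,0,0,0]
    - [0,0,-4.5,0,0,0]
    - [0,0,-5.5,0,0,0]
    - [0,0,-6.3,0,0,0]

```text
time: 13.3
tool_pos: [494.0, -126.4, 228.4]
eef_rot: [2.165, 2.274, 0.001]
contact_force: [-0.2, -0.6, -2.5]
finger_gap: 0.233
finger_force: 58.7
```

Request:
move_arm:
  targets:
    - [0.6,-0.05,0,0,0,0]
    - [1.5,-0.1,0,0,0,0]
    - [2.5,-0.15,0,0,0,0]
    - [3.5,-0.2,0,0,0,0]
    - [4.5,-0.25,0,0,0,0]
    - [5.5,-0.3,0,0,0,0]
    - [6.2,-0.35,0,0,0,0]
    - [6.5,-0.35,0,0,0,0]

```text
time: 14.3
tool_pos: [473.1, 69.4, 225.4]
eef_rot: [-2.164, -2.276, 0.001]
contact_force: [0.4, -0.4, -1.7]
finger_gap: 0.238
finger_force: 58.8
```

Run:
```python
from h import *
s=read_state(); print(s['tool_pos'],s['joints'].round(2),s['finger_gap'])
w,m=snap('wrist','w4.png'); np.savez('w4.npz',**m); s4,_=snap('side','d4.png')
hsv=cv2.cvtColor(w,cv2.COLOR_RGB2HSV); H,S,V=cv2.split(hsv)
print(proj(m,np.array([473.5,178,90])))
red=((H<6)|(H>174))&(S>180)&(V>150); n,l,st,c=cv2.connectedComponentsWithStats(red.astype(np.uint8))
for i in range(1,n):
    if st[i,4]>15: print('red',c[i],st[i,4])
```

```text
[473.05300167  69.41848884 225.44998993] [-0.1   0.22  1.64  0.    1.29 -0.15] 0.2375942034893886
[325.49027902  78.66678536]
red [118.44645629  18.4627522 ] 3866
red [476.89090909   9.        ] 110
red [550.18066561  31.36997551] 6941
red [184.54794521  11.79452055] 73
red [131.28571429  50.33928571] 56
red [390.89655172 322.91954023] 174
```

View pics/w4.png

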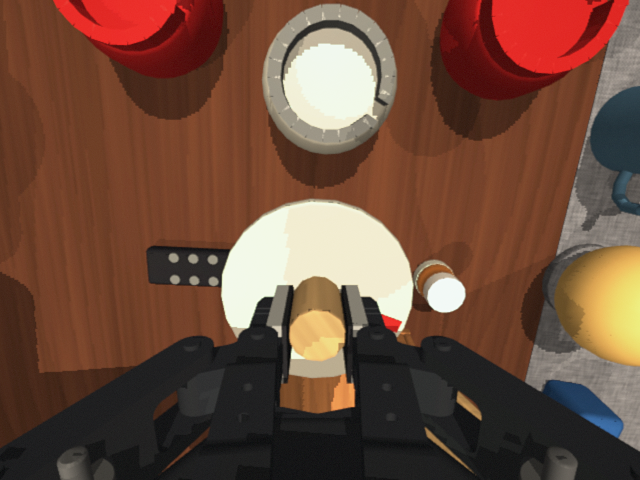

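The wrist picture shows the held cover at about (317,290) with its mark at (391,323). The white diffuser's collar is at (330,75), with what looks like a notch near (381,105). I'll enlarge it.

Run:
```python
import cv2,numpy as np
w=cv2.imread('pics/w4.png'); cv2.imwrite('pics/c4.png',cv2.resize(w[0:150,250:410],(640,600),interpolation=cv2.INTER_CUBIC))
```

```text
(no output)
```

View pics/c4.png

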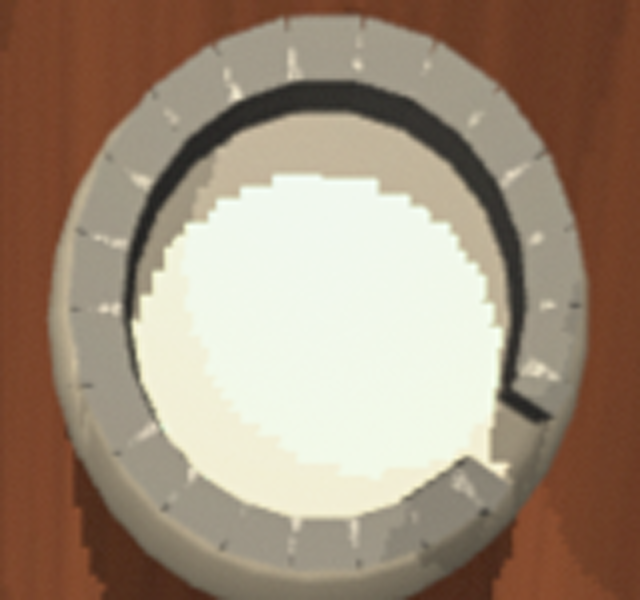

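Run:
```python
from h import *
from scipy.optimize import least_squares
m=dict(np.load('w4.npz'))
P=lambda L:np.array([onz(m,250+(x+.5)/4-.5,(y+.5)/4-.5,90)[:2] for x,y in L])
out=P([(70,308),(583,305),(325,14),(330,570),(155,92),(500,90),(548,150),(118,455),(224,547),(485,513)])
inn=P([(127,310),(522,310),(325,80),(330,517),(150,180),(465,140)])
for Q in (out,inn):
    r=least_squares(lambda p:np.hypot(*(Q-p[:2]).T)-p[2],[473,178,40]); print(r.x.round(1),r.fun.round(1)); 
    if Q is out: c=r.x[:2]
n=P([(503,388),(468,458),(548,415),(505,490)]); d=n-c; print(n.round(1),np.arctan2(d[:,1],d[:,0]).round(3),np.hypot(*d.T).round(1))
s=read_state(); t=s['tool_pos']; print(t)
# cover in hand: disc top at origin+22; z of disc from grip: TCP 38 <-> origin 8
z=t[2]-38+8+22
K=np.array([onz(m,*p,z)[:2] for p in [(222,282),(413,282),(317,199.5)]]); print(z,K.round(1),'mark',onz(m,390.9,322.9,z).round(1))
```

```text
[477.6 179.7  45. ] [ 0.4  0.1  0.2 -0.2 -0.2 -0.4  0.  -0.  -0.3  0.4]
[476.9 179.9  35.4] [-0.8 -0.3 -0.2  0.3  0.7  0.1]
[[509.9 168. ]
 [504.7 155.9]
 [518.4 163.9]
 [511.9 150.7]] [-0.347 -0.721 -0.369 -0.701] [34.3 36.1 43.7 44.9]
[473.56349696  68.64765303 225.6897338 ]
217.6897337957441 [[430.6  74.6]
 [515.7  79.1]
 [471.  114. ]] mark [508.1  58.3 217.7]
```

Request:
move_arm:
  targets:
    - [0.6,0.05,0,0,0,2]
    - [1.4,0.12,0,0,0,4]
    - [2.2,0.19,0,0,0,6]
    - [3.0,0.26,0.3,0,0,8]
    - [3.5,0.3,1.0,0,0,10]
    - [3.65,0.31,1.8,0,0,11.7]
    - [3.65,0.31,2.5,0,0,11.7]
    - [3.65,0.31,2.85,0,0,11.7]

```text
time: 15.4
tool_pos: [477.7, 177.0, 139.5]
eef_rot: [-2.387, -2.041, 0.003]
contact_force: [-0.2, 0.0, -2.1]
finger_gap: 0.24
finger_force: 58.8
```

Run:
```python
from h import *
s=read_state(); R=cv2.Rodrigues(np.array(s['eef_rot']))[0]; print(s['tool_pos'],R.round(3).tolist())
a,m=snap('scene'); b,m2=snap('side'); t=s['tool_pos']
for mm in (m,m2): print(proj(mm,np.array([t[0],t[1],90.])),)
o=np.hstack([cv2.resize(a[200:290,375:465],(400,400),interpolation=2),cv2.resize(b[150:250,195:295],(400,400),interpolation=2)])
cv2.imwrite('pics/c5.png',o[:,:,::-1])
```

```text
[477.6977174  177.01415222 139.50458445] [[0.155, 0.988, -0.002], [0.988, -0.155, -0.0], [-0.001, -0.002, -1.0]]
[417.94599173 239.15371032]
[241.37989631 205.69950972]
```

View pics/c5.png

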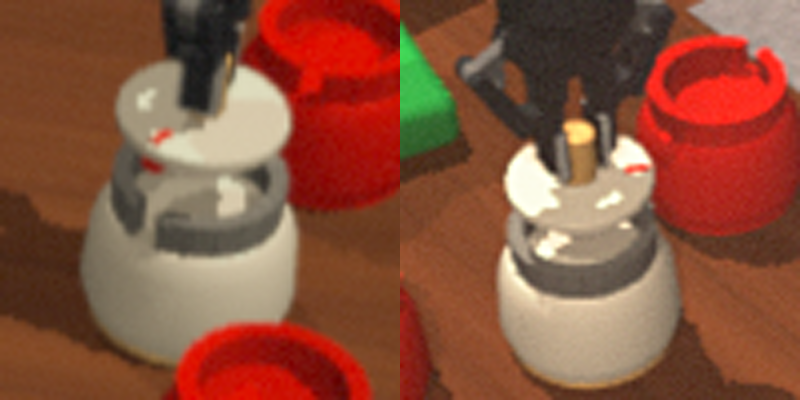

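Request:
move_arm:
  targets:
    - [0.06,-0.01,0.2,0,0,0]
    - [0.06,-0.01,0.45,0,0,0]
    - [0.06,-0.01,0.6,0,0,0]
    - [0.06,-0.01,0.7,0,0,0]
    - [0.06,-0.01,0.76,0,0,0]
    - [0.06,-0.01,0.82,0,0,0]
    - [0.06,-0.01,0.87,0,0,0]
    - [0.06,-0.01,0.92,0,0,0]

```text
time: 16.5
tool_pos: [478.1, 179.4, 113.1]
eef_rot: [2.387, 2.042, 0.0]
contact_force: [-1.0, -0.3, -1.9]
finger_gap: 0.237
finger_force: 58.8
```

Request:
move_arm:
  targets:
    - [0,0,0.04,0,0,0]
    - [0,0,0.08,0,0,0]
    - [0,0,0.12,0,0,0]
    - [0,0,0.15,0,0,0]
    - [0,0,0.18,0,0,0]
    - [0,0,0.2,0,0,0]
    - [0,0,0.22,0,0,0]
    - [0,0,0.22,0,0,0]

```text
time: 17.5
tool_pos: [478.0, 179.4, 106.5]
eef_rot: [-2.387, -2.042, 0.0]
contact_force: [0.0, -0.7, -1.5]
finger_gap: 0.236
finger_force: 58.8
```

No contact force at 106.5 mm, well below the height where the key would rest on the collar, so the key is in the notch. Releasing now.

Request:
move_arm:
  targets:
    - [0,0,0,0,0,0]
    - [0,0,0,0,0,0]
    - [0,0,0,0,0,0]
    - [0,0,0,0,0,0]
    - [0,0,0,0,0,0]
    - [0,0,0,0,0,0]
    - [0,0,0,0,0,0]
    - [0,0,0,0,0,0]
  hand: 0.4

```text
time: 18.5
tool_pos: [478.0, 179.4, 106.5]
eef_rot: [-2.387, -2.042, 0.0]
contact_force: [0.7, -0.2, 0.7]
finger_gap: 0.599
finger_force: 0.0
```

Request:
move_arm:
  targets:
    - [0,0,-0.2,0,0,0]
    - [0,0,-0.6,0,0,0]
    - [0,0,-1.2,0,0,0]
    - [0,0,-1.9,0,0,0]
    - [0,0,-2.6,0,0,0]
    - [-0.5,0,-3.3,0,0,0]
    - [-1.2,0,-3.8,0,0,0]
    - [-1.8,0,-4,0,0,0]

```text
time: 19.5
tool_pos: [469.8, 125.4, 227.9]
eef_rot: [2.386, 2.042, 0.003]
contact_force: [0.1, 0.3, -0.4]
finger_gap: 0.6
finger_force: 0.0
```

Run:
```python
from h import *
a,m=snap('scene'); b,m2=snap('side')
o=np.hstack([cv2.resize(a[150:310,180:480],(500,267),interpolation=2),cv2.resize(a[205:285,380:460],(267,267),interpolation=2)])
o2=np.hstack([cv2.resize(b[100:350,150:450],(500,300),interpolation=2),cv2.resize(b[160:250,200:290],(267,300),interpolation=2)])
cv2.imwrite('pics/c6.png',np.vstack([o,o2])[:,:,::-1])
```

```text
(no output)
```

View pics/c6.png

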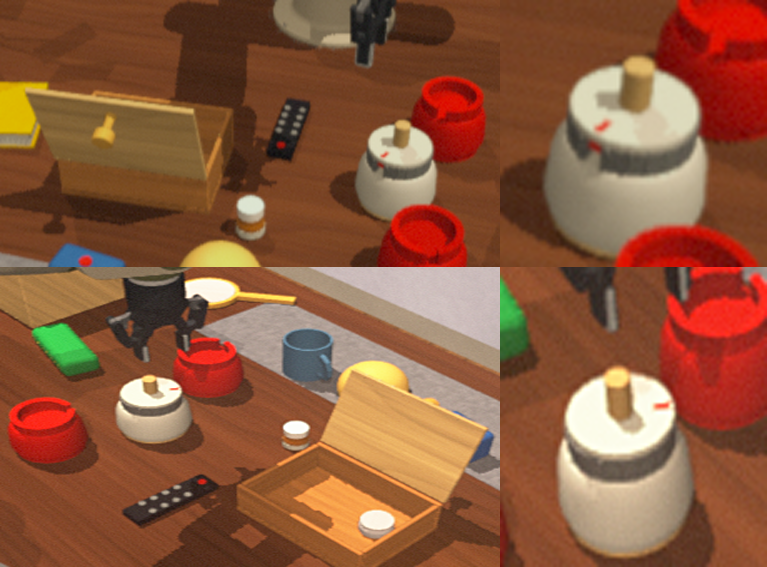

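The cover sits flush on the collar with its red key in the notch, at about scene (409,250). The lid stands open and the tin is still in the box. Handing in.

```bash
python3 -c "
from workcell import *; print(finish_job())"
```

```text
the job is handed in; nothing more can be done
None
```

The job is handed in at about 19.5 s, but no verdict came back: the last pictures show the box lid open, the cover level and released on the diffuser with its key in the notch, and the arm clear.

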